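# Tip the kitted bolts into the catch pan

### The job

Kit the loose bolts: slide the catch pan by its handle along the mat, never lifting it, from its grey-and-white start mark to the yellow mark below the spout of the tipping tray, and put every bolt that lies on the desk into the tray while it lies flat, beside any that is there already. With all of them in the tray, raise its red knob so that the tray tips about its notched corner and all the bolts funnel into the pan, then lay the tray back down flat. Last, slide the loaded pan, again without lifting it, onto the green mark; a bolt that gets knocked into the pan early may stay there, but should one miss the pan, put it back in the tray and tip again, and leave everything else on the desk where it is.

Things in the scene. Friction and masses are not known exactly. Their poses are not given: they have to be found in the camera images.
- tray (a joint): tilt of the tipping tray about its notched corner, rad: 0 lying flat on its rest post, grows as the knob is raised, stop at 0.95. The tray (0.3 kg) falls back by itself when let go, slowed by a damper; bolts begin to slide on its polished floor at about 0.15 to 0.25 rad, and are out at 0.75; seldom, bolts arch across the spout and jam: push them apart or back up the tray with the shut fingers, once it is laid flat, and tip again
- tray_lip (a point): middle of the straight spout lip, a 72 mm wide gap at the notched corner of the square steel tray (135 mm sides, 3 mm walls 16 mm high over the floor), on the floor's top; it is also the middle of the hinge axis, which is level and at right angles to the line from lip to knob. About 57 mm above the desk and 22 mm from the fill mark's centre
- tray_mid (a point): centre of the tray's floor, on its top, 59 mm from the lip towards the knob (57 mm above the desk when flat); x axis from lip to knob, z axis normal to the floor. The tray stands on a grey base with two hinge cheeks beside the lip, 58 mm to either side and 62 mm high
- tray_knob (a point): centre of the red ball knob, 22 mm in diameter, on a short stem beyond the tray's corner opposite the spout, 173 mm from the hinge axis and 78 mm above the desk when flat; pinched along the direction of the hinge axis the ball turns between the fingers while it follows its arc
- fill_mark (a point): centre of the yellow disc (100 mm across, painted on the mat) under the tray's spout, where the pan catches the bolts; at desk height
- mark_start: grey disc with white rim, 100 mm across, painted flat on the mat: where the pan stands at first; origin at its centre, desk height
- mark_done: green disc, 100 mm across, painted flat on the mat: where the filled pan must end; origin at its centre, desk height. Start and green marks may be swapped; both lie on the open mat on the spout's side of the tray
- pan_floor (a point): centre of the catch pan's inner floor, 3 mm over its underside. Round steel pan, 94 mm outside, 88 mm inside, 45 mm high, open at the top, 0.4 kg; at the fill mark it stands partly under the tray's lip. x axis towards its handle
- pan_handle (a point): centre of the pan's straight black handle, 14 mm wide, 12 mm high, 66 mm long, level, pointing radially out of the pan; this point is 78 mm from the pan's centre and 36 mm above the desk
- bolt_a_mid (a point): a 40 mm steel hex bolt lying on its side, 12 to 15 mm across and 12 mm high; point: its middle, half-way up (6 mm over what it lies on); its y axis runs along the shank. It may be absent
- bolt_b_mid (a point): a 40 mm steel hex bolt lying on its side, 12 to 15 mm across and 12 mm high; point: its middle, half-way up (6 mm over what it lies on); its y axis runs along the shank. It may be absent
- bolt_c_mid (a point): a 40 mm steel hex bolt lying on its side, 12 to 15 mm across and 12 mm high; point: its middle, half-way up (6 mm over what it lies on); its y axis runs along the shank. It may be absent
- bolt_d_mid (a point): a 40 mm steel hex bolt lying on its side, 12 to 15 mm across and 12 mm high; point: its middle, half-way up (6 mm over what it lies on); its y axis runs along the shank. It may be absent
- bolt_e_mid (a point): a 40 mm steel hex bolt lying on its side, 12 to 15 mm across and 12 mm high; point: its middle, half-way up (6 mm over what it lies on); its y axis runs along the shank. It may be absent
- centring_ring: black and steel centring ring, 48 mm across, 8 mm high, a bystander; origin under its centre
- kf_clamp: aluminium flange clamp, 56 x 74 x 27 mm, a bystander; origin under its centre
- grease_tube: white tube with red cap, 33 x 128 x 26 mm, a bystander; origin under its centre
- marker: marker pen with blue cap, 16 x 130 x 18 mm, a bystander; origin under its centre

How it is judged:
By the outcome, as a careful person would: the job done as asked, in the order asked, and still so for the second after the job is handed in, with the robot touching nothing.
Of bolt_a, bolt_b, bolt_c, bolt_d, bolt_e only 3 to 5 are there at a start; the rules pass over those that are not, and their reading is None.
At some moment in a run one of bolt_c, bolt_d may be knocked a few centimetres aside while the robot is not near it.
Once in a run the grip may slacken for a moment while it holds something.
It also fails if it takes over 210 s, if anything falls off the work surface, if the arm or the gripper's body presses on something with over 40 N, if the wrist force passes 120 N, or if a joint passes its speed limit or range.

### The arm

A 6-joint arm with a two-finger parallel gripper is mounted at the origin on a cart in front of the work surface, level with it; the furniture and walls round the work are solid. World frame = base frame: x ahead of the robot, y to its left, z up, the work surface at z = 0. Lengths are in m, angles in rad, forces in N, time in s.
With the tool pointing down it reaches from about 0.375 to 0.9 m from the base axis. Payload 3.1 kg.
Tool frame: the origin (TCP) lies on the centre line of the jaws, within the pads' length; the fingertips stand robot.nose_length ahead of it and the grasp point (between the pads) lies 6 mm ahead of it (robot.nose_length is the distance from the TCP to the fingertips, in m); z points along the fingers, y is the line along which they close (so a half turn about z gives the same grasp; the last joint's range is limited). The gripper opens to 87 mm and grips with 3 to 60 N. Pads are 19 mm wide; open, the fingers measure 117 mm over their backs; the gripper's body (75 mm by 190 mm) begins 51 mm behind the grasp point.
Start: joints at [1.05, 0.527, 1.433, -0, 1.181, -0.178], TCP at [0.21, 0.589, 0.248] pointing down, gripper open.
Joint ranges: [-3.08, 3.08], [-0.75, 2.2], [0.22, 2.44], [-1.43, 4.57], [0, 2.65], [-2.85, 2.85]. Speed limits (rad/s): [2.79, 2.79, 3.14, 3.14, 3.14, 3.14].

### API

Orientations are given as a unit quaternion [x, y, z, w].
In Python, from rig import robot gives the robot as it stands.
- The arm moves only by the shell command python3 -m crank 'ROWS' [FORCE]. ROWS is JSON, one flat list of numbers, 7 for each row, row after row: the shift along the tool's x, y, z in mm, then the turn, a rotation vector about the tool's x, y, z in degrees, then the closure in counts, from 0 (fully open) to 255 (shut). In form: [x, y, z, ax, ay, az, fingers, x, y, z, ax, ay, az, fingers, ...]. A call has exactly 5 rows; each row is the pose to reach, as a shift and turn from the pose commanded when the call began, along the tool's axes at that moment; what a row does not reach only later rows make up. A row lasts 1/12 s, in which the tool goes at most 41.7 mm and 7.16 degrees, less where a joint would pass 70% of its speed; a pose out of reach is approached as far as the arm can. A call with a gripper value outside its range is refused whole. The fingers move at their own pace and stop on an object; FORCE is the grip in N (left out, the last holds). Time passes only in rows, so rows that repeat a pose let the fingers close, or fill a call up. It gives the time, the measured TCP pose, the force, the opening and the grip force at its end, in the units of the state.
- robot.get_obs(): the state, without advancing time (a new reading comes with each control period).
- robot.camera(name): name is "side" or "top"; returns a dict with "pixels" (480x640x3 uint8, red, green, blue), "intrinsics" (3x3 intrinsics, pixels), "k1" (the pictures are not rectified: a ray, as slopes to the right and down, at radius r is drawn at 1 + k1 r^2 times it, then the intrinsics apply), "extrinsics" (4x4, takes a point from camera to world coordinates). Camera axes: x right, y down, z forward; pixel columns grow to the right and rows downward; lengths in m; the calibration is good to about 2 mm. A picture is of the moment at which its call begins. There is no depth.
- robot.hand_in(): hands the job in; it is judged then, once.
The state is a dict: "time": time; "q": joint angles; "joint_velocities": joint speeds; "joint_torque": joint torques, N m; "position": TCP position; "tool_rot": TCP orientation; "ft_force": force on the tool from outside, world axes, zero at the start; "moment": the same for the moment, N m; "grip_width": finger opening in m; "grip_force": force on a finger pad.
Only numpy, scipy, OpenCV 4.12 (cv2) and the standard library are available. Lean on these libraries where they do the work, as an engineer would, in place of code of your own. Each camera call takes 0.05 s, during which the arm holds its last target. There are 200 camera calls.

## Working session

There is one attempt and no reset: what is moved stays moved. The work goes in short steps, Python scripts to look and compute and a shell command to move; the robot and the scene stay as the last step left them, time stands still between calls to the robot, and variables do not carry over. Pictures are saved under pics/ and viewed, at most 14 in all, crops included, and the job is handed in when it is done.

```bash
ls; mkdir -p pics; cat > h.py <<'E'
import numpy as np, cv2, json
from rig import robot
from scipy.spatial.transform import Rotation as R
def snap(name,fn=None,crop=None,scale=1):
    c=robot.camera(name); im=c["pixels"][:,:,::-1].copy()
    if crop: x0,y0,x1,y1=crop; im=im[y0:y1,x0:x1]
    if scale!=1: im=cv2.resize(im,None,fx=scale,fy=scale,interpolation=cv2.INTER_CUBIC)
    if fn: cv2.imwrite("pics/"+fn,im)
    np.savez("cal_"+name,K=c["intrinsics"],k1=c["k1"],E=c["extrinsics"],im=c["pixels"]); return c
def pix2w(name,u,v,z):
    c=np.load(f"cal_{name}.npz"); K=c["K"]; k1=float(c["k1"]); E=c["E"]
    xd=np.array([(u-K[0,2])/K[0,0],(v-K[1,2])/K[1,1]]); x=xd.copy()
    for _ in range(30): x=xd/(1+k1*(x@x))
    d=E[:3,:3]@np.array([x[0],x[1],1]); o=E[:3,3]
    return o+d*(z-o[2])/d[2]
def w2pix(name,p):
    c=np.load(f"cal_{name}.npz"); K=c["K"]; k1=float(c["k1"]); E=c["E"]
    q=E[:3,:3].T@(np.array(p)-E[:3,3]); x=q[:2]/q[2]; x=x*(1+k1*(x@x))
    return np.array([K[0,0]*x[0]+K[0,2],K[1,1]*x[1]+K[1,2]])
def go(p,yaw=None):
    "shift in tool axes (mm) from measured pose to world TCP p; yaw = world angle (deg) of the closing line (tool y), tool down"
    o=robot.get_obs(); Rm=R.from_quat(o["tool_rot"])
    d=Rm.inv().apply(np.array(p)-o["position"])*1000
    rv=np.zeros(3)
    if yaw is not None:
        a=np.radians(yaw); best=None
        for k in (0,np.pi):
            y=np.array([np.cos(a+k),np.sin(a+k),0]); z=np.array([0,0,-1.]); x=np.cross(y,z)
            r=(Rm.inv()*R.from_matrix(np.c_[x,y,z])).as_rotvec(degrees=True)
            if best is None or np.linalg.norm(r)<np.linalg.norm(best): best=r
        rv=best
    print("shift",d.round(1),"turn",rv.round(1), "rows", max(np.linalg.norm(d)/41.7,np.linalg.norm(rv)/7.16).round(1),"q6",o["q"][5].round(2) if hasattr(o["q"],'round') else o["q"][5])
E
python3 - <<'E'
from h import *
for n in("top","side"):
    c=snap(n,n+"0.png"); print(n,c["extrinsics"][:3,3],c["k1"])
o=robot.get_obs();print(o,robot.nose_length)
E
```

```text
pics
top [0.30137524 0.25544142 1.16805512] -0.20464309187158794
side [ 0.35239552 -0.74737053  0.6048015 ] -0.0006646883945500219
{'time': 0.1, 'q': array([ 1.04952566e+00,  5.28389071e-01,  1.43381072e+00, -2.51060357e-05,
        1.18139569e+00, -1.78522653e-01]), 'joint_velocities': array([ 6.68267325e-05, -2.32745328e-03, -2.88953673e-03, -5.48426253e-04,
       -2.72390395e-04,  2.62970395e-04]), 'joint_torque': array([-6.36404238e-04, -4.40985131e+01, -1.77150267e+01,  6.34556869e-02,
        5.33849804e-02, -4.31510171e-05]), 'position': array([0.20972034, 0.58809354, 0.24664807]), 'tool_rot': array([ 1.70531598e-01,  9.85351699e-01, -9.44711404e-04, -3.32378725e-04]), 'ft_force': array([ 0.20264138,  0.02510983, -0.39181727]), 'moment': array([-0.02852482,  0.0120042 , -0.00956071]), 'grip_force': 0.0, 'grip_width': 0.08691494117772033} 0.025
```

View pics/top0.png

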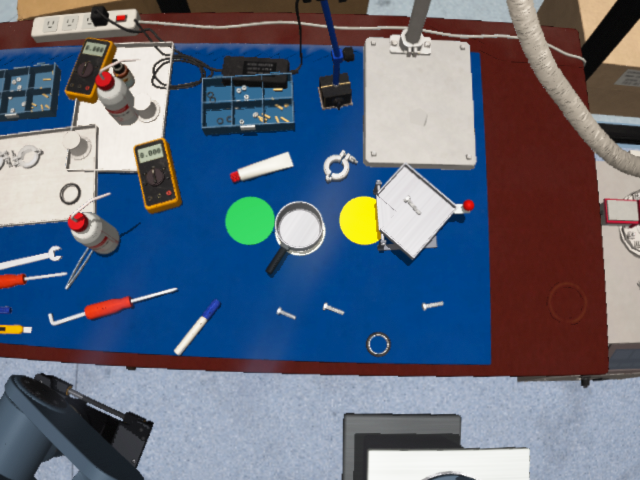

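View pics/side0.png

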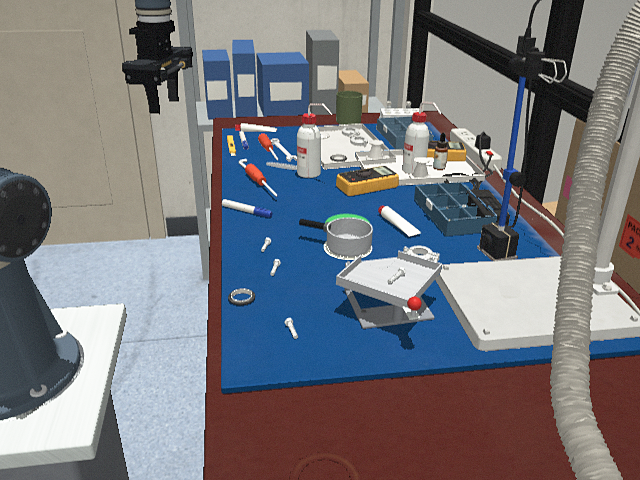

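The top view shows the pan at (300,228) with its handle to (273,268), green at (250,220) and yellow at (360,220). The tray is at (410,210) with its knob at (468,205) and at least one bolt inside. Three loose bolts lie at (286,313), (333,309) and (432,305). Next I'll take an enlarged crop.

```bash
python3 - <<'E'
from h import *
snap("top","top1.png",(225,145,491,345),3)
snap("side",None)
E
```

```text
(no output)
```

View pics/top1.png

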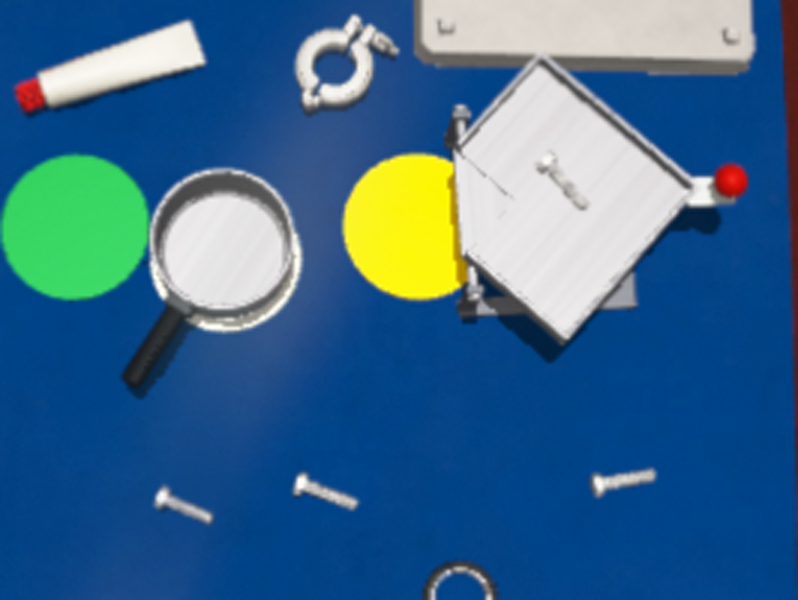

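The crop shows the bolts at crop pixels (184,505), (326,492) and (624,481). The pan rim centre is (222,240), and the handle runs (180,305) to (133,380). Green is at (75,227), yellow at (416,226) and the knob at (731,181). One bolt lies in the tray at (562,181). Converting these to world coordinates now.

```bash
python3 - <<'E'
from h import *
P={}
def f(n,x,y,z):
    P[n]=pix2w("top",225+(x+.5)/3-.5,145+(y+.5)/3-.5,z); print(n,P[n].round(4))
for a in [("pan_rim",222,240,.045),("h_in",180,305,.042),("h_end",133,380,.042),("green",75,227,0),("yellow",416,226,0),("knob",731,181,.078),("lip1",457,150,.073),("lip2",466,255,.073),("cornT",541,58,.073),("cornB",566,342,.073),("cornK",690,190,.073),
 ("b1h",161,492,.006),("b1t",212,520,.006),("b2h",299,482,.006),("b2t",356,505,.006),("b3h",596,486,.006),("b3t",655,475,.006),("bth",545,160,.063),("btt",586,206,.063),("startbot",227,331,0),("ring",460,596,.008),("plateL",416,60,.02),("plateR",752,70,.02)]: f(*a)
for i in"123":
    h,t=P[f"b{i}h"],P[f"b{i}t"]; d=t-h; print(i,((h+t)/2).round(4),np.hypot(*d[:2]).round(4),np.degrees(np.arctan2(d[1],d[0])).round(1))
d=P["h_end"]-P["h_in"]; print("handle",np.degrees(np.arctan2(d[1],d[0])))
d=P["knob"]-(P["lip1"]+P["lip2"])/2; print("trayaxis",np.degrees(np.arctan2(d[1],d[0])),np.hypot(*d[:2]))
d=P["knob"]-P["yellow"];print(np.hypot(*d[:2]), np.degrees(np.arctan2(d[1],d[0])))
# side check of bolts/knob
for n in("b1h","b3t","knob"): print(n,w2pix("side",P[n]))
E
```

```text
pan_rim [0.5755 0.3034 0.045 ]
h_in [0.5327 0.3289 0.042 ]
h_end [0.4834 0.3569 0.042 ]
green [0.5929 0.4043 0.    ]
yellow [0.5995 0.1757 0.    ]
knob [ 0.6148 -0.0203  0.078 ]
lip1 [0.6314 0.155  0.073 ]
lip2 [0.563  0.1491 0.073 ]
cornT [0.6951 0.1006 0.073 ]
cornB [0.509  0.0864 0.073 ]
cornK [0.6095 0.0054 0.073 ]
b1h [0.4164 0.339  0.006 ]
b1t [0.3992 0.3054 0.006 ]
b2h [0.4253 0.2499 0.006 ]
b2t [0.4113 0.2128 0.006 ]
b3h [0.4268 0.0566 0.006 ]
b3t [0.4347 0.0175 0.006 ]
bth [0.6294 0.0973 0.063 ]
btt [0.5996 0.0712 0.063 ]
startbot [0.5247 0.2999 0.    ]
ring [0.354 0.145 0.008]
plateL [0.71  0.178 0.02 ]
plateR [ 0.7109 -0.0527  0.02  ]
1 [0.4078 0.3222 0.006 ] 0.0377 -117.1
2 [0.4183 0.2314 0.006 ] 0.0397 -110.7
3 [0.4307 0.0371 0.006 ] 0.0399 -78.6
handle 150.42746529491833
trayaxis -84.1612818129218 0.1732786545132817
0.19662395887223996 -85.53053674745934
b1h [270.27256069 239.84057387]
b3t [296.71376861 335.00889591]
knob [415.70401817 302.77981713]
```

```bash
python3 - <<'E'
from h import *
go((.508,.3424,.10),60)
E
```

```text
shift [-363.5 -131.2  147. ] turn [-0.1 -0.  10.4] rows 9.9 q6 -0.18
```

```bash
python3 -m crank '[-37,-13,14,0,0,0,0, -74,-26,28,0,0,0,0, -111,-40,42,0,0,0,0, -148,-53,56,0,0,0,0, -185,-66,70,0,0,0,0]' && python3 -m crank '[-37,-13,15,0,0,0,0, -74,-26,30,0,0,0,0, -111,-40,46,0,0,0,0, -148,-53,61,0,0,0,0, -178,-65,77,0,0,0,0]' && python3 -m crank '[0,0,0,0,0,5,0, 0,0,0,0,0,10.4,0, 0,0,0,0,0,10.4,0, 0,0,0,0,0,10.4,0, 0,0,0,0,0,10.4,0]'
python3 - <<'E'
from h import *
go((.508,.3424,.042),60)
E
```

```text
time: 0.62
position: [0.3628, 0.4632, 0.177]
tool_rot: [0.17, 0.985, 0.0, 0.0]
ft_force: [0.1, 0.7, -0.8]
grip_width: 0.0869
grip_force: 0.0
time: 1.03
position: [0.51, 0.3418, 0.1001]
tool_rot: [0.171, 0.985, 0.0, 0.001]
ft_force: [1.1, 0.3, 0.0]
grip_width: 0.0873
grip_force: 0.0
time: 1.45
position: [0.5074, 0.3437, 0.1007]
tool_rot: [0.258, 0.966, 0.0, 0.0]
ft_force: [-0.2, -0.5, 1.2]
grip_width: 0.0869
grip_force: 0.0
shift [-1.1 -0.8 58.7] turn [0.  0.  0.1] rows 1.4 q6 -0.64
```

```bash
python3 -m crank '[-0.5,0,15,0,0,0,0, -1,0,30,0,0,0,0, -1,-0.5,45,0,0,0,0, -1,-0.5,58,0,0,0,0, -1,-0.5,58,0,0,0,0]' && python3 -m crank '[0,0,0,0,0,0,200, 0,0,0,0,0,0,255, 0,0,0,0,0,0,255, 0,0,0,0,0,0,255, 0,0,0,0,0,0,255]' 25 && python3 -m crank '[0,0,0,0,0,0,255, 0,0,0,0,0,0,255, 0,0,0,0,0,0,255, 0,0,0,0,0,0,255, 0,0,0,0,0,0,255]'
python3 - <<'E'
from h import *
p=robot.get_obs()["position"]; print(p)
go(p+[.0225,-.1285,0],60)
snap("top","top2.png",(225,145,491,345),3)
E
```

```text
time: 1.87
position: [0.5063, 0.3422, 0.0404]
tool_rot: [0.258, 0.966, -0.001, -0.002]
ft_force: [-0.8, -0.6, -0.4]
grip_width: 0.0869
grip_force: 0.0
time: 2.28
position: [0.5087, 0.3427, 0.0434]
tool_rot: [0.259, 0.966, 0.0, 0.001]
ft_force: [-0.2, -0.1, -0.2]
grip_width: 0.0614
grip_force: 0.0
time: 2.7
position: [0.5083, 0.3424, 0.0426]
tool_rot: [0.259, 0.966, -0.0, -0.0]
ft_force: [-0.1, -0.1, 0.2]
grip_width: 0.0281
grip_force: 0.0
[0.5083035  0.34242247 0.04262525]
shift [ -83.8 -100.     0. ] turn [-0. -0. -0.] rows 3.1 q6 -0.64
```

View pics/top2.png

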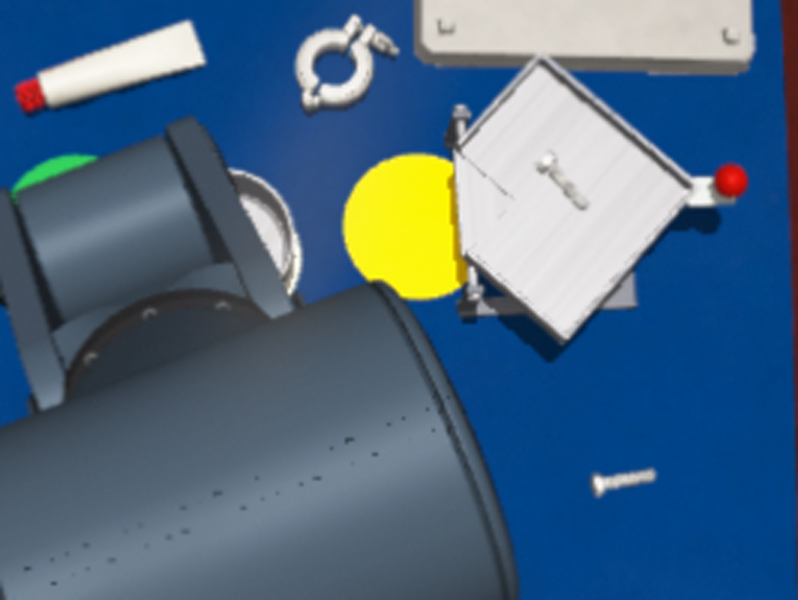

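The arm hides the pan, and the tray and the third bolt haven't moved. The fingers are still closing (28 mm open), so I'll finish the grip before sliding.

```bash
python3 -m crank '[0,0,0,0,0,0,255, 0,0,0,0,0,0,255, 0,0,0,0,0,0,255, 0,0,0,0,0,0,255, 0,0,0,0,0,0,255]' 25 && python3 -m crank '[-2,-2,0,0,0,0,255, -6,-7,0,0,0,0,255, -12,-14,0,0,0,0,255, -18,-22,0,0,0,0,255, -24,-29,0,0,0,0,255]' && python3 -m crank '[-6,-7,0,0,0,0,255, -12,-14,0,0,0,0,255, -18,-22,0,0,0,0,255, -24,-29,0,0,0,0,255, -30,-36,0,0,0,0,255]' && python3 -m crank '[-6,-7,0,0,0,0,255, -12,-14,0,0,0,0,255, -18,-21,0,0,0,0,255, -24,-28,0,0,0,0,255, -28,-33,0,0,0,0,255]'  && python3 -m crank '[-2,-2,0,0,0,0,255, -2,-2,0,0,0,0,255, -2,-2,0,0,0,0,255, -2,-2,0,0,0,0,255, -2,-2,0,0,0,0,255]'
python3 - <<'E'
from h import *
go((.5308,.2139,.0426),60)
snap("top","top3.png",(225,145,491,345),3); snap("side","side3.png",(300,180,500,330),4)
E
```

```text
time: 3.17
position: [0.5083, 0.3425, 0.0426]
tool_rot: [0.259, 0.966, 0.0, 0.0]
ft_force: [0.0, -0.6, -0.9]
grip_width: 0.0138
grip_force: 25.0
time: 3.58
position: [0.5146, 0.3042, 0.0426]
tool_rot: [0.259, 0.966, -0.0, -0.0]
ft_force: [-0.6, 3.2, -0.9]
grip_width: 0.0136
grip_force: 25.0
time: 4.0
position: [0.5226, 0.258, 0.0426]
tool_rot: [0.259, 0.966, -0.0, -0.0]
ft_force: [-1.6, 2.9, -0.9]
grip_width: 0.0134
grip_force: 25.0
time: 4.42
position: [0.5305, 0.2154, 0.0426]
tool_rot: [0.259, 0.966, -0.0, -0.0]
ft_force: [-0.7, 3.2, -1.4]
grip_width: 0.0136
grip_force: 25.0
time: 4.83
position: [0.5313, 0.2137, 0.0426]
tool_rot: [0.259, 0.966, -0.0, 0.0]
ft_force: [1.1, -1.2, -1.6]
grip_width: 0.0135
grip_force: 25.0
shift [ 0.5 -0.1 -0. ] turn [-0.  0. -0.] rows 0.0 q6 -0.86
```

View pics/top3.png

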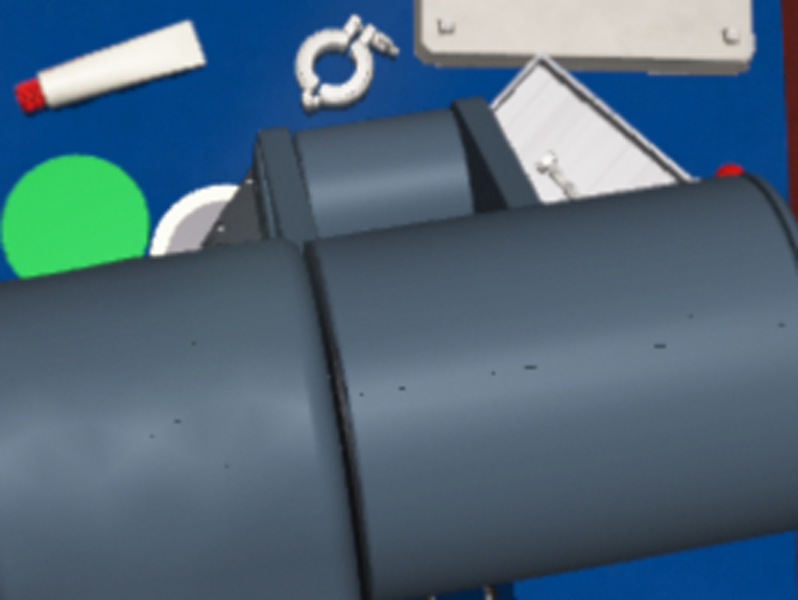

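The pan's visible rim is at the yellow mark. I'll release, lift clear to the left and check.

```bash
python3 -m crank '[0,0,0,0,0,0,130, 0,0,0,0,0,0,130, 0,0,0,0,0,0,130, 0,0,0,0,0,0,130, 0,0,0,0,0,0,130]' && python3 -m crank '[0,0,-15,0,0,0,130, 0,0,-30,0,0,0,130, 0,0,-60,0,0,0,130, 0,0,-90,0,0,0,130, 0,0,-90,0,0,0,130]'
python3 - <<'E'
from h import *
go((.4078,.40,.13),None)
go((.4078,.3222,.13),153)
E
```

```text
time: 5.35
position: [0.5309, 0.214, 0.0428]
tool_rot: [0.259, 0.966, 0.0, 0.0]
ft_force: [0.5, -0.9, 0.1]
grip_width: 0.0385
grip_force: 0.0
time: 5.77
position: [0.5343, 0.2147, 0.1379]
tool_rot: [0.259, 0.966, 0.002, 0.005]
ft_force: [2.0, 0.9, 0.7]
grip_width: 0.0426
grip_force: 0.0
shift [202.3  97.1   7. ] turn [0. 0. 0.] rows 5.4 q6 -0.86
shift [163.4  29.7   6.8] turn [ 0.7  0.1 87. ] rows 12.1 q6 -0.86
```

```bash
python3 -m crank '[36,18,0,0,0,0,130, 73,35,0,0,0,0,130, 110,53,0,0,0,0,130, 147,71,0,0,0,0,130, 180,88,0,0,0,0,130]' && python3 -m crank '[0,0,0,0,0,7,130, 0,0,0,0,0,14,130, 0,0,0,0,0,21,130, 0,0,0,0,0,28,130, 0,0,0,0,0,35,130]' && python3 -m crank '[0,0,0,0,0,7,130, 0,0,0,0,0,14,130, 0,0,0,0,0,21,130, 0,0,0,0,0,28,130, 0,0,0,0,0,35,130]' && python3 -m crank '[0,0,0,0,0,7,130, 0,0,0,0,0,14,130, 0,0,0,0,0,17,130, 0,0,0,0,0,17,130, 0,0,0,0,0,17,130]'
python3 - <<'E'
from h import *
snap("top",None);snap("side",None)
a=cv2.resize(np.load("cal_top.npz")["im"][145:345,225:491,::-1],None,fx=2,fy=2,interpolation=2)
b=cv2.resize(np.load("cal_side.npz")["im"][200:350,210:450,::-1],None,fx=1,fy=1)
b=cv2.copyMakeBorder(b,0,400-150,0,0,0)
cv2.imwrite("pics/c4.png",np.hstack([a,b]))
go((.4078,.3222,.06),153)
E
```

```text
time: 6.18
position: [0.4172, 0.3814, 0.1323]
tool_rot: [0.259, 0.966, -0.0, -0.0]
ft_force: [0.5, -0.4, -0.2]
grip_width: 0.0428
grip_force: 0.0
time: 6.6
position: [0.4186, 0.3802, 0.1322]
tool_rot: [0.54, 0.842, -0.0, -0.0]
ft_force: [-0.4, 0.6, 0.2]
grip_width: 0.0424
grip_force: 0.0
time: 7.02
position: [0.4188, 0.38, 0.1322]
tool_rot: [0.768, 0.64, -0.0, -0.0]
ft_force: [-0.0, -1.0, 0.2]
grip_width: 0.0426
grip_force: 0.0
time: 7.43
position: [0.4189, 0.38, 0.1323]
tool_rot: [0.852, 0.523, -0.0, -0.0]
ft_force: [0.4, -1.1, 0.3]
grip_width: 0.0419
grip_force: 0.0
shift [-56.7  16.2  72.5] turn [-0.  0.  0.] rows 2.2 q6 1.01
```

View pics/c4.png

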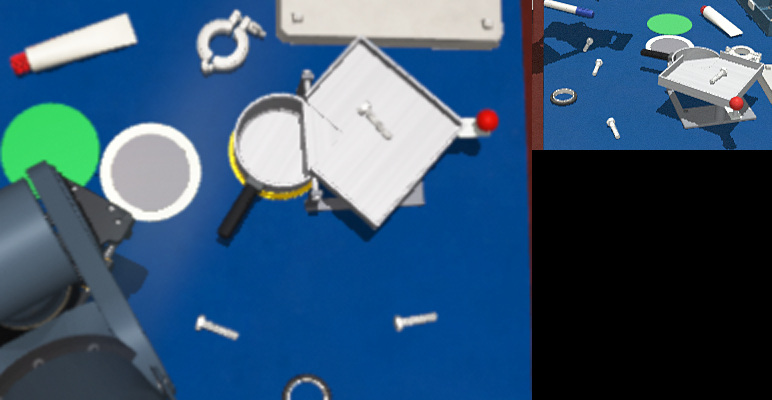

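The pan sits on the yellow mark and bolts 2 and 3 haven't moved. The side crop shows bolt 1 near (266,244), as expected. Going down on bolt 1.

```bash
python3 -c "
from h import *
for u,v in((283,142),): print(pix2w('top',225+(u+.5)/2-.5,145+(v+.5)/2-.5,.045))
print(pix2w('top',225+150.5/2-.5,145+172.5/2-.5,0))"
python3 -m crank '[-20,6,20,0,0,0,130, -40,12,40,0,0,0,130, -57,16,60,0,0,0,130, -57,16,72,0,0,0,130, -57,16,72,0,0,0,130]' && python3 -m crank '[0,0,10,0,0,0,130, 0,0,20,0,0,0,130, 0,0,33,0,0,0,130, 0,0,33,0,0,0,130, 0,0,33,0,0,0,130]' && python3 -m crank '[0,0,0,0,0,0,255, 0,0,0,0,0,0,255, 0,0,0,0,0,0,255, 0,0,0,0,0,0,255, 0,0,0,0,0,0,255]' 25 && python3 -m crank '[0,0,0,0,0,0,255, 0,0,0,0,0,0,255, 0,0,0,0,0,0,255, 0,0,0,0,0,0,255, 0,0,0,0,0,0,255]'
```

```text
[0.59666685 0.17320767 0.045     ]
[0.57396923 0.30272167 0.        ]
time: 7.95
position: [0.4058, 0.3204, 0.0585]
tool_rot: [0.853, 0.522, -0.003, -0.0]
ft_force: [-0.7, 0.7, -0.9]
grip_width: 0.0425
grip_force: 0.0
time: 8.37
position: [0.4075, 0.3224, 0.0273]
tool_rot: [0.853, 0.523, -0.0, -0.0]
ft_force: [-0.2, -0.1, -0.1]
grip_width: 0.0429
grip_force: 0.0
time: 8.78
position: [0.4078, 0.3222, 0.0281]
tool_rot: [0.853, 0.522, 0.0, 0.0]
ft_force: [-0.1, 0.3, 0.6]
grip_width: 0.0173
grip_force: 0.0
time: 9.2
position: [0.4077, 0.3222, 0.0279]
tool_rot: [0.853, 0.522, 0.0, 0.0]
ft_force: [-0.2, 1.2, 4.8]
grip_width: 0.0107
grip_force: 25.0
```

```bash
python3 -m crank '[0,0,-15,0,0,0,255, 0,0,-40,0,0,0,255, 0,0,-75,0,0,0,255, 0,0,-112,0,0,0,255, 0,0,-112,0,0,0,255]'
python3 - <<'E'
from h import *
go((.5708,.0902,.14),5.5)
E
```

```text
time: 9.62
position: [0.4109, 0.3239, 0.1451]
tool_rot: [0.853, 0.522, 0.006, 0.001]
ft_force: [0.5, 0.7, 0.3]
grip_width: 0.0107
grip_force: 25.0
shift [-135.6  248.6    5.6] turn [  0.5  -0.4 -32.5] rows 6.8 q6 0.93
```

```bash
python3 -m crank '[-12,22,0,0,0,0,255, -27,49,0,0,0,0,255, -42,77,0,0,0,0,255, -57,105,0,0,0,0,255, -73,133,0,0,0,0,255]' && python3 -m crank '[-16,28,0,0,0,0,255, -31,57,0,0,0,0,255, -46,85,0,0,0,0,255, -58,107,0,0,0,0,255, -62,115,0,0,0,0,255]'  && python3 -m crank '[0,0,0,0,0,-7,255, 0,0,0,0,0,-14,255, 0,0,0,0,0,-21,255, 0,0,0,0,0,-28,255, 0,0,0,0,0,-32.5,255]' && python3 -m crank '[0,0,0,0,0,0,255, 0,0,0,0,0,0,255, 0,0,0,0,0,0,255, 0,0,0,0,0,0,255, 0,0,0,0,0,0,255]'
python3 - <<'E'
from h import *
go((.5708,.0902,.089),5.5)
E
```

```text
time: 10.03
position: [0.4932, 0.1955, 0.1391]
tool_rot: [0.853, 0.522, -0.0, -0.0]
ft_force: [-0.2, 0.0, -1.0]
grip_width: 0.0106
grip_force: 25.0
time: 10.45
position: [0.5695, 0.0859, 0.1391]
tool_rot: [0.854, 0.521, 0.001, 0.001]
ft_force: [0.1, 0.7, 0.3]
grip_width: 0.0105
grip_force: 25.0
time: 10.87
position: [0.5659, 0.0899, 0.1389]
tool_rot: [0.67, 0.742, -0.001, -0.001]
ft_force: [0.3, -0.1, -1.1]
grip_width: 0.0102
grip_force: 25.0
time: 11.28
position: [0.5669, 0.0893, 0.1395]
tool_rot: [0.673, 0.74, -0.0, -0.0]
ft_force: [0.6, 1.0, -0.4]
grip_width: 0.0107
grip_force: 25.0
shift [ 0.6  4.  50.5] turn [-0.  -0.  -0.1] rows 1.2 q6 -0.13
```

```bash
python3 -m crank '[0,2,13,0,0,0,255, 0,4,26,0,0,0,255, 0,4,39,0,0,0,255, 0,4,50,0,0,0,255, 0,4,50,0,0,0,255]' && python3 -m crank '[0,0,0,0,0,0,184, 0,0,0,0,0,0,184, 0,0,0,0,0,0,184, 0,0,0,0,0,0,184, 0,0,0,0,0,0,184]' && python3 -m crank '[0,0,-10,0,0,0,184, 0,0,-25,0,0,0,184, 0,0,-40,0,0,0,184, 0,0,-55,0,0,0,184, 0,0,-55,0,0,0,130]'
python3 - <<'E'
from h import *
go((.4183,.2314,.14),159)
c=snap("side",None)
b=cv2.resize(c["pixels"][200:350,220:450,::-1],None,fx=3,fy=3,interpolation=2); cv2.imwrite("pics/s5.png",b)
E
```

```text
time: 11.7
position: [0.569, 0.0894, 0.0863]
tool_rot: [0.673, 0.74, -0.002, -0.002]
ft_force: [1.1, 0.8, 0.3]
grip_width: 0.0107
grip_force: 25.0
time: 12.12
position: [0.5715, 0.0895, 0.0903]
tool_rot: [0.673, 0.74, 0.0, 0.001]
ft_force: [0.0, 0.5, 0.9]
grip_width: 0.0236
grip_force: 0.0
time: 12.53
position: [0.5733, 0.0895, 0.1484]
tool_rot: [0.673, 0.74, 0.002, 0.003]
ft_force: [1.1, 0.2, 0.2]
grip_width: 0.0265
grip_force: 0.0
shift [ 156.  -140.8    7.2] turn [ 0.4 -0.  26.5] rows 5.0 q6 -0.13
```

View pics/s5.png

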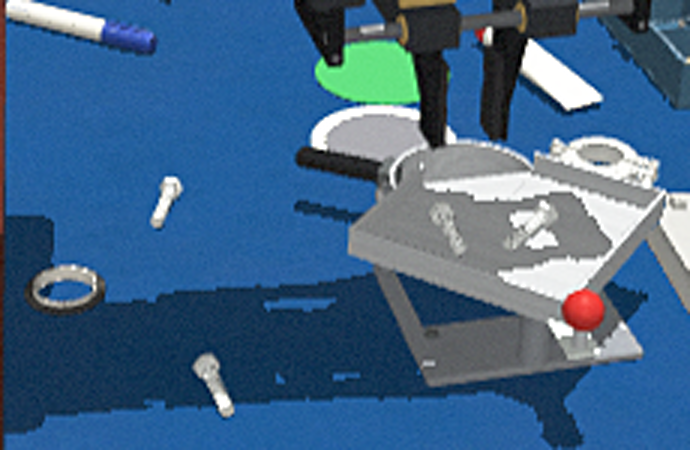

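The side crop shows two bolts in the tray at (447,228) and (530,225). The loose bolts are at (167,200) and (213,385). Bolt 2 is next.

```bash
python3 -c "
from h import *
for u,v in((167,200),(213,385)): print(pix2w('side',220+(u+.5)/3-.5,200+(v+.5)/3-.5,.006))"
python3 -m crank '[30,-27,0,0,0,0,130, 62,-56,0,0,0,0,130, 94,-85,0,0,0,0,130, 125,-113,0,0,0,0,130, 154,-140,0,0,0,0,130]' && python3 -m crank '[0,0,0,0,0,7,130, 0,0,0,0,0,14,130, 0,0,0,0,0,21,130, 0,0,0,0,0,26.5,130, 0,0,0,0,0,26.5,130]' && python3 -m crank '[0,0,0,0,0,0,130, 0,0,0,0,0,0,130, 0,0,0,0,0,0,130, 0,0,0,0,0,0,130, 0,0,0,0,0,0,130]'
python3 - <<'E'
from h import *
go((.4183,.2314,.0275),159)
E
```

```text
[0.41807447 0.23291188 0.006     ]
[0.42697353 0.03713422 0.006     ]
time: 13.0
position: [0.416, 0.2294, 0.1442]
tool_rot: [0.673, 0.74, -0.0, -0.0]
ft_force: [0.3, 1.7, 0.5]
grip_width: 0.0421
grip_force: 0.0
time: 13.42
position: [0.4173, 0.2288, 0.1442]
tool_rot: [0.825, 0.566, -0.0, -0.0]
ft_force: [0.3, -0.3, -0.3]
grip_width: 0.0424
grip_force: 0.0
time: 13.83
position: [0.4179, 0.2286, 0.1446]
tool_rot: [0.824, 0.566, -0.0, -0.0]
ft_force: [0.3, 0.9, -0.2]
grip_width: 0.0423
grip_force: 0.0
shift [  2.8  -0.6 117.1] turn [-0.  0. -0.] rows 2.8 q6 0.63
```

```bash
python3 -m crank '[1,0,25,0,0,0,130, 2.5,-0.5,60,0,0,0,130, 2.5,-0.5,90,0,0,0,130, 2.5,-0.5,110,0,0,0,130, 2.5,-0.5,117,0,0,0,130]' && python3 -m crank '[0,0,0,0,0,0,130, 0,0,0,0,0,0,130, 0,0,0,0,0,0,255, 0,0,0,0,0,0,255, 0,0,0,0,0,0,255]' 25 && python3 -m crank '[0,0,0,0,0,0,255, 0,0,0,0,0,0,255, 0,0,0,0,0,0,255, 0,0,0,0,0,0,255, 0,0,0,0,0,0,255]'  && python3 -m crank '[0,0,-15,0,0,0,255, 0,0,-40,0,0,0,255, 0,0,-75,0,0,0,255, 0,0,-112,0,0,0,255, 0,0,-112,0,0,0,255]' && python3 -m crank '[0,0,0,0,0,-7,255, 0,0,0,0,0,-14,255, 0,0,0,0,0,-21,255, 0,0,0,0,0,-26.5,255, 0,0,0,0,0,-26.5,255]'
python3 - <<'E'
from h import *
go((.60,.1212,.14),5.5)
E
```

```text
time: 14.25
position: [0.4169, 0.2307, 0.0252]
tool_rot: [0.824, 0.566, -0.002, -0.001]
ft_force: [-5.9, -0.5, 72.6]
grip_width: 0.0426
grip_force: 41.0
time: 14.67
position: [0.4188, 0.2314, 0.0283]
tool_rot: [0.824, 0.566, 0.001, 0.0]
ft_force: [0.2, 0.4, -0.0]
grip_width: 0.0296
grip_force: 0.0
time: 15.08
position: [0.4184, 0.2313, 0.0278]
tool_rot: [0.824, 0.566, 0.0, 0.0]
ft_force: [0.4, 1.0, 2.3]
grip_width: 0.0103
grip_force: 25.0
time: 15.5
position: [0.4216, 0.2324, 0.1448]
tool_rot: [0.824, 0.566, 0.005, 0.002]
ft_force: [0.9, 0.8, -0.1]
grip_width: 0.0109
grip_force: 25.0
time: 15.92
position: [0.4178, 0.2311, 0.1391]
tool_rot: [0.672, 0.741, -0.001, -0.0]
ft_force: [-0.9, 0.1, -0.5]
grip_width: 0.0107
grip_force: 25.0
shift [-127.   170.8   -1.1] turn [-0.1  0.   0.1] rows 5.1 q6 0.17
```

The descent overshot and touched the desk at 72 N, so I'll slow down near the bottom from now on. The bolt is held.

```bash
python3 -m crank '[-15,20,0,0,0,0,255, -40,54,0,0,0,0,255, -65,88,0,0,0,0,255, -90,122,0,0,0,0,255, -110,150,0,0,0,0,255]' && python3 -m crank '[-12,14,0,0,0,0,255, -17,21,0,0,0,0,255, -17,21,0,0,0,0,255, -17,21,0,0,0,0,255, -17,21,0,0,0,0,255]'
python3 - <<'E'
from h import *
go((.60,.1212,.089),5.5)
E
```

```text
time: 16.33
position: [0.5801, 0.1344, 0.1391]
tool_rot: [0.674, 0.739, 0.0, 0.0]
ft_force: [-0.8, -0.2, -0.7]
grip_width: 0.0108
grip_force: 25.0
time: 16.75
position: [0.5982, 0.1221, 0.139]
tool_rot: [0.672, 0.74, -0.001, -0.001]
ft_force: [0.4, 0.4, -1.1]
grip_width: 0.0103
grip_force: 25.0
shift [-1.1  1.8 50. ] turn [-0.2 -0.  -0. ] rows 1.2 q6 -0.08
```

Lower, release and lift, then move over bolt 3. It's along −78.6°, so I'll close at 11.4°.

```bash
python3 -m crank '[-1,1,12,0,0,0,255, -1,1.5,24,0,0,0,255, -1,1.5,36,0,0,0,255, -1,1.5,44,0,0,0,255, -1,1.5,50,0,0,0,255]' && python3 -m crank '[0,0,0,0,0,0,184, 0,0,0,0,0,0,184, 0,0,0,0,0,0,184, 0,0,0,0,0,0,184, 0,0,0,0,0,0,184]' && python3 -m crank '[0,0,-10,0,0,0,184, 0,0,-25,0,0,0,184, 0,0,-40,0,0,0,184, 0,0,-50,0,0,0,184, 0,0,-50,0,0,0,130]'
python3 - <<'E'
from h import *
go((.4307,.0371,.14),11.4)
c=snap("side",None)
b=cv2.resize(c["pixels"][200:350,220:450,::-1],None,fx=3,fy=3,interpolation=2); cv2.imwrite("pics/s6.png",b)
E
```

```text
time: 17.17
position: [0.6008, 0.1205, 0.0875]
tool_rot: [0.672, 0.74, -0.001, -0.001]
ft_force: [-0.2, 0.3, -0.3]
grip_width: 0.0106
grip_force: 25.0
time: 17.58
position: [0.6027, 0.1202, 0.0903]
tool_rot: [0.673, 0.74, 0.0, 0.0]
ft_force: [-0.6, -0.5, -0.4]
grip_width: 0.0234
grip_force: 0.0
time: 18.0
position: [0.6041, 0.1203, 0.1429]
tool_rot: [0.673, 0.74, 0.002, 0.002]
ft_force: [0.8, -0.7, 0.3]
grip_width: 0.0266
grip_force: 0.0
shift [ -66.3 -180.5    1.8] turn [ 0.3  0.  -5.9] rows 4.6 q6 -0.08
```

View pics/s6.png

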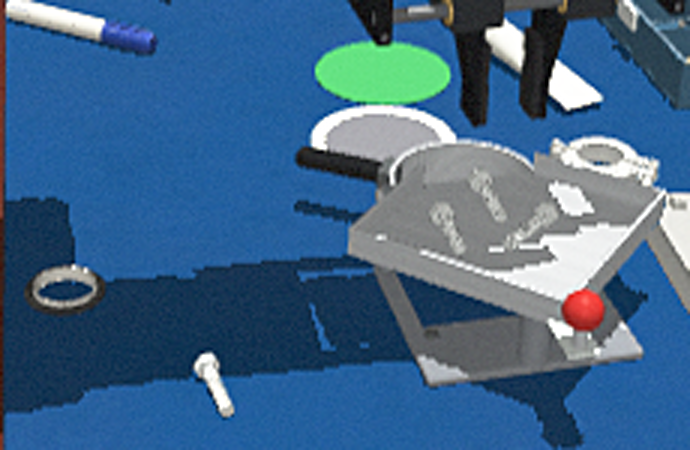

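Three bolts are in the tray, and the last loose one is still at (213,385). I'll move over it.

```bash
python3 -m crank '[-10,-28,0,0,0,0,130, -24,-66,0,0,0,0,130, -39,-104,0,0,0,0,130, -53,-142,0,0,0,0,130, -65,-175,0,0,0,-5.9,130]' && python3 -m crank '[-1,-5,0,0,0,0,130, -1,-5,0,0,0,0,130, -1,-5,0,0,0,0,130, -1,-5,0,0,0,0,130, -1,-5,0,0,0,0,130]'
python3 - <<'E'
from h import *
go((.4300,.0371,.028),11.4)
E
```

```text
time: 18.47
position: [0.4309, 0.0386, 0.1392]
tool_rot: [0.633, 0.774, -0.001, -0.001]
ft_force: [0.1, -0.3, -0.8]
grip_width: 0.0427
grip_force: 0.0
time: 18.88
position: [0.4314, 0.037, 0.1397]
tool_rot: [0.634, 0.774, 0.001, 0.001]
ft_force: [-0.2, 0.2, 0.2]
grip_width: 0.0424
grip_force: 0.0
shift [  0.4  -1.6 111.6] turn [ 0.1  0.  -0. ] rows 2.7 q6 -0.37
```

```bash
python3 -m crank '[0,-1,20,0,0,0,130, 0,-1.5,45,0,0,0,130, 0,-1.5,70,0,0,0,130, 0,-1.5,90,0,0,0,130, 0,-1.5,100,0,0,0,130]' && python3 -m crank '[0,0,4,0,0,0,130, 0,0,8,0,0,0,130, 0,0,11,0,0,0,255, 0,0,11.5,0,0,0,255, 0,0,11.5,0,0,0,255]' 25 && python3 -m crank '[0,0,0,0,0,0,255, 0,0,0,0,0,0,255, 0,0,0,0,0,0,255, 0,0,0,0,0,0,255, 0,0,0,0,0,0,255]'  && python3 -m crank '[0,0,-15,0,0,0,255, 0,0,-40,0,0,0,255, 0,0,-75,0,0,0,255, 0,0,-112,0,0,0,255, 0,0,-112,0,0,0,255]' && python3 -m crank '[0,0,0,0,0,3,255, 0,0,0,0,0,5.9,255, 0,0,0,0,0,5.9,255, 0,0,0,0,0,5.9,255, 0,0,0,0,0,5.9,255]'
python3 - <<'E'
from h import *
go((.6125,.044,.14),5.5)
E
```

```text
time: 19.3
position: [0.4286, 0.037, 0.0373]
tool_rot: [0.633, 0.774, -0.0, -0.001]
ft_force: [-0.7, 0.3, -0.3]
grip_width: 0.043
grip_force: 0.0
time: 19.72
position: [0.4285, 0.0366, 0.0285]
tool_rot: [0.634, 0.774, 0.0, 0.0]
ft_force: [0.1, -0.1, 0.4]
grip_width: 0.03
grip_force: 0.0
time: 20.13
position: [0.4284, 0.0365, 0.0286]
tool_rot: [0.634, 0.774, 0.0, 0.001]
ft_force: [0.8, 0.3, 3.6]
grip_width: 0.0106
grip_force: 25.0
time: 20.55
position: [0.4309, 0.0363, 0.145]
tool_rot: [0.634, 0.774, 0.003, 0.005]
ft_force: [0.6, 0.4, 0.9]
grip_width: 0.0108
grip_force: 25.0
time: 20.97
position: [0.4276, 0.0367, 0.1397]
tool_rot: [0.672, 0.74, -0.0, -0.0]
ft_force: [-0.2, -0.5, -0.3]
grip_width: 0.0106
grip_force: 25.0
shift [-10.5 184.8  -0.5] turn [-0.1 -0.   0. ] rows 4.4 q6 -0.27
```

```bash
python3 -m crank '[-1,20,0,0,0,0,255, -3,60,0,0,0,0,255, -6,100,0,0,0,0,255, -8,140,0,0,0,0,255, -10,168,0,0,0,0,255]' && python3 -m crank '[0,13,0,0,0,0,255, 0,16,0,0,0,0,255, 0,16,0,0,0,0,255, 0,16,0,0,0,0,255, 0,16,0,0,0,0,255]'
python3 - <<'E'
from h import *
go((.6125,.044,.089),5.5)
E
```

```text
time: 21.38
position: [0.6, 0.0426, 0.1398]
tool_rot: [0.672, 0.74, 0.001, 0.001]
ft_force: [1.2, 0.4, 0.3]
grip_width: 0.0107
grip_force: 25.0
time: 21.8
position: [0.61, 0.0443, 0.1395]
tool_rot: [0.673, 0.74, -0.001, -0.001]
ft_force: [0.4, 0.1, 0.0]
grip_width: 0.0106
grip_force: 25.0
shift [-0.6  2.7 50.5] turn [-0.2 -0.  -0. ] rows 1.2 q6 -0.21
```

```bash
python3 -m crank '[0,1,12,0,0,0,255, 0,2,24,0,0,0,255, 0,2,36,0,0,0,255, 0,2,44,0,0,0,255, 0,2,50,0,0,0,255]' && python3 -m crank '[0,0,0,0,0,0,184, 0,0,0,0,0,0,184, 0,0,0,0,0,0,184, 0,0,0,0,0,0,184, 0,0,0,0,0,0,184]' && python3 -m crank '[0,0,-10,0,0,0,184, 0,0,-25,0,0,0,184, 0,0,-40,0,0,0,184, 0,0,-50,0,0,0,184, 0,0,-50,0,0,0,130]' && python3 -m crank '[20,0,0,0,0,0,130, 40,0,0,0,0,0,130, 60,0,0,0,0,0,130, 64,0,0,0,0,0,130, 64,0,0,0,0,0,130]'
python3 - <<'E'
from h import *
go((.6148,-.0203,.092),5.5)
snap("top",None);snap("side",None)
a=cv2.resize(np.load("cal_top.npz")["im"][145:345,225:491,::-1],None,fx=2,fy=2,interpolation=2)
b=cv2.resize(np.load("cal_side.npz")["im"][210:350,320:450,::-1],None,fx=2,fy=2,interpolation=2)
b=cv2.copyMakeBorder(b,0,400-280,0,0,0)
cv2.imwrite("pics/c7.png",np.hstack([a,b]))
E
```

```text
time: 22.22
position: [0.6129, 0.0444, 0.088]
tool_rot: [0.673, 0.74, -0.001, -0.001]
ft_force: [1.3, 0.6, -0.3]
grip_width: 0.0105
grip_force: 25.0
time: 22.63
position: [0.6145, 0.0443, 0.0908]
tool_rot: [0.673, 0.74, 0.0, 0.001]
ft_force: [0.7, 0.1, 0.2]
grip_width: 0.0235
grip_force: 0.0
time: 23.05
position: [0.616, 0.0442, 0.1434]
tool_rot: [0.673, 0.74, 0.002, 0.002]
ft_force: [-0.5, 0.4, 0.4]
grip_width: 0.0266
grip_force: 0.0
time: 23.47
position: [0.6074, 0.1092, 0.1399]
tool_rot: [0.672, 0.741, -0.0, -0.0]
ft_force: [0.7, -0.1, -0.3]
grip_width: 0.0422
grip_force: 0.0
shift [-129.6   -5.2   47.9] turn [-0.   0.   0.1] rows 3.3 q6 -0.1
```

View pics/c7.png

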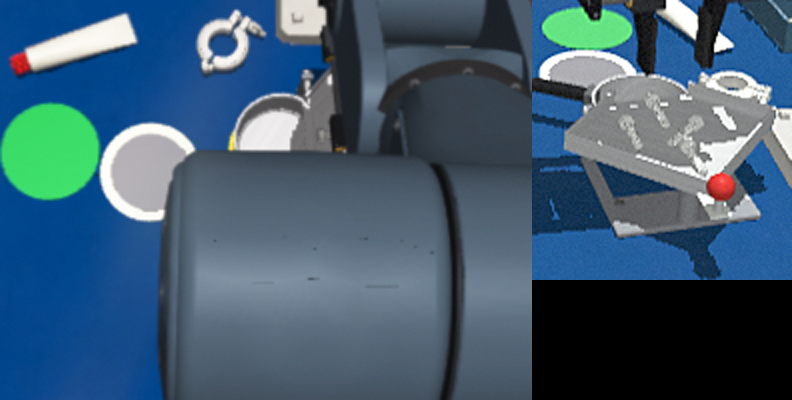

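The arm went the wrong way because tool +x points to +y, but it hit nothing. Four bolts lie in the tray, two of them crossing, and the desk is clear of bolts. On to the knob.

```bash
python3 -m crank '[-30,-1,0,0,0,0,130, -65,-2,0,0,0,0,130, -100,-4,0,0,0,0,130, -125,-5,0,0,0,0,130, -130,-5,0,0,0,0,130]' && python3 -m crank '[0,0,0,0,0,0,130, 0,0,0,0,0,0,130, 0,0,0,0,0,0,130, 0,0,0,0,0,0,130, 0,0,0,0,0,0,130]' 
python3 - <<'E'
from h import *
go((.6148,-.0203,.090),5.5)
E
```

```text
time: 23.98
position: [0.6162, -0.0278, 0.1402]
tool_rot: [0.675, 0.738, -0.0, 0.001]
ft_force: [0.3, 1.2, 0.2]
grip_width: 0.0428
grip_force: 0.0
time: 24.4
position: [0.6152, -0.0205, 0.1401]
tool_rot: [0.672, 0.741, -0.0, -0.0]
ft_force: [0.7, 0.4, -0.9]
grip_width: 0.043
grip_force: 0.0
shift [ 0.2 -0.3 50.1] turn [-0.  -0.   0.1] rows 1.2 q6 -0.31
```

```bash
python3 -m crank '[0,0,12,0,0,0,130, 0,0,24,0,0,0,130, 0,0,36,0,0,0,130, 0,0,45,0,0,0,130, 0,0,50,0,0,0,130]' && python3 -m crank '[0,0,0,0,0,0,230, 0,0,0,0,0,0,230, 0,0,0,0,0,0,230, 0,0,0,0,0,0,230, 0,0,0,0,0,0,230]' 25 && python3 -m crank '[1.5,0,-9,0,0,0,230, 3,0,-17,0,0,0,230, 4,0,-21,0,0,0,230, 5.6,0,-27,0,0,0,230, 7.6,0,-34,0,0,0,230]'
python3 - <<'E'
from h import *
o=robot.get_obs(); print(o["position"],o["grip_width"],o["grip_force"])
c=snap("side",None)
b=cv2.resize(c["pixels"][150:350,320:480,::-1],None,fx=3,fy=3,interpolation=2); cv2.imwrite("pics/s8.png",b)
E
```

```text
time: 24.82
position: [0.6141, -0.0214, 0.0876]
tool_rot: [0.673, 0.74, -0.001, -0.002]
ft_force: [0.1, 0.5, -0.2]
grip_width: 0.0428
grip_force: 0.0
time: 25.23
position: [0.6142, -0.0221, 0.0905]
tool_rot: [0.672, 0.74, -0.001, -0.001]
ft_force: [-2.8, -1.1, 2.2]
grip_width: 0.0204
grip_force: 25.0
time: 25.65
position: [0.6135, -0.014, 0.1244]
tool_rot: [0.673, 0.74, -0.001, -0.001]
ft_force: [-3.8, 0.3, -2.9]
grip_width: 0.0204
grip_force: 25.0
[ 0.61350781 -0.01400507  0.12440387] 0.020354647014908196 24.999557733535767
```

View pics/s8.png

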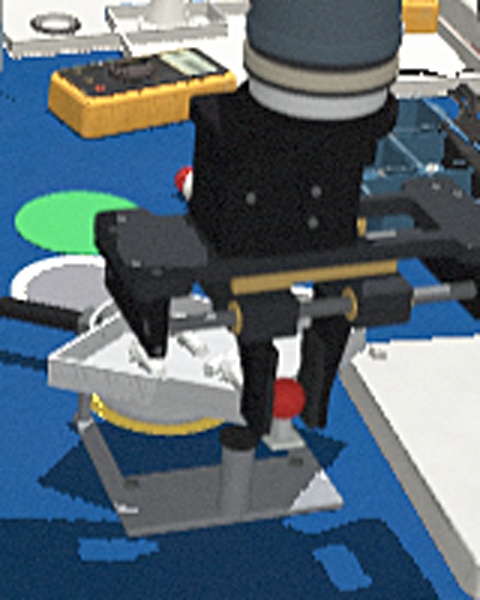

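The side crop shows the tray raised about 0.2 rad with the knob pinched and the bolts still in it. I'll keep following the arc slowly to about 0.82.

```bash
python3 -m crank '[1.8,0,-5,0,0,0,230, 3.7,0,-9.8,0,0,0,230, 5.7,0,-14.7,0,0,0,230, 7.9,0,-19.5,0,0,0,230, 10.1,0,-24.1,0,0,0,230]' && python3 -m crank '[2.5,0,-4.6,0,0,0,230, 5.1,0,-9.1,0,0,0,230, 7.8,0,-13.6,0,0,0,230, 10.6,0,-18,0,0,0,230, 13.5,0,-22.4,0,0,0,230]' && python3 -m crank '[3.2,0,-4.1,0,0,0,230, 6.5,0,-8.2,0,0,0,230, 9.8,0,-12.2,0,0,0,230, 13.3,0,-16.1,0,0,0,230, 16.8,0,-20,0,0,0,230]' && python3 -m crank '[4.2,0,-4,0,0,0,230, 8.6,0,-8,0,0,0,230, 13,0,-12,0,0,0,230, 17.6,0,-15.8,0,0,0,230, 22.3,0,-19.4,0,0,0,230]' && python3 -m crank '[0,0,0,0,0,0,230, 0,0,0,0,0,0,230, 0,0,0,0,0,0,230, 0,0,0,0,0,0,230, 0,0,0,0,0,0,230]'
python3 - <<'E'
from h import *
c=snap("side",None); d=snap("top",None)
b=cv2.resize(c["pixels"][130:350,300:480,::-1],None,fx=2,fy=2,interpolation=2)
a=cv2.resize(d["pixels"][145:345,270:470,::-1],None,fx=2.2,fy=2.2,interpolation=2)
cv2.imwrite("pics/s9.png",np.hstack([a,b]))
E
```

```text
time: 26.12
position: [0.6127, -0.0035, 0.1486]
tool_rot: [0.673, 0.74, -0.0, -0.001]
ft_force: [-5.3, 0.5, -2.4]
grip_width: 0.0204
grip_force: 25.0
time: 26.53
position: [0.6116, 0.0103, 0.1708]
tool_rot: [0.673, 0.74, -0.0, -0.001]
ft_force: [-4.5, 0.4, -3.4]
grip_width: 0.0201
grip_force: 25.0
time: 26.95
position: [0.6103, 0.027, 0.1907]
tool_rot: [0.673, 0.74, 0.0, -0.001]
ft_force: [-3.8, 2.2, -5.7]
grip_width: 0.0198
grip_force: 25.0
time: 27.37
position: [0.6085, 0.0491, 0.21]
tool_rot: [0.673, 0.74, 0.0, -0.0]
ft_force: [-3.5, 3.5, -6.8]
grip_width: 0.0205
grip_force: 25.0
time: 27.78
position: [0.6086, 0.0488, 0.2098]
tool_rot: [0.673, 0.74, 0.0, -0.0]
ft_force: [-3.4, 3.0, -7.6]
grip_width: 0.0202
grip_force: 25.0
```

View pics/s9.png

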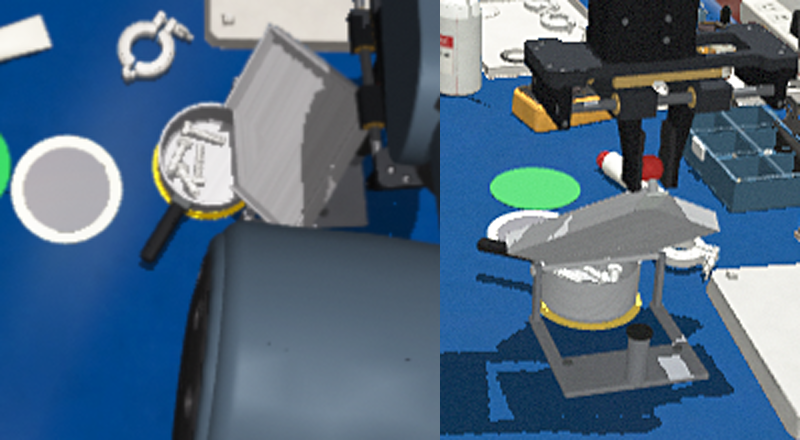

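The top crop shows several bolts in the pan near (195,155) and an empty tray floor. Now I'll lay the tray back down, release and back off.

```bash
python3 -m crank '[-9.6,0,7.5,0,0,0,230, -17.4,0,14.5,0,0,0,230, -24.7,0,21.9,0,0,0,230, -32.2,0,30.4,0,0,0,230, -39.1,0,39.4,0,0,0,230]' && python3 -m crank '[-5.8,0,8.7,0,0,0,230, -11.1,0,17.7,0,0,0,230, -15.8,0,27.1,0,0,0,230, -20,0,36.6,0,0,0,230, -23.6,0,46.5,0,0,0,230]' && python3 -m crank '[-2.1,0,6.6,0,0,0,230, -3.9,0,13.3,0,0,0,230, -5.4,0,20.1,0,0,0,230, -6.6,0,27,0,0,0,230, -7.6,0,33.5,0,0,0,230]' && python3 -m crank '[0,0,0,0,0,0,230, 0,0,0,0,0,0,130, 0,0,0,0,0,0,130, 0,0,0,0,0,0,130, 0,0,0,0,0,0,130]' && python3 -m crank '[0,0,-10,0,0,0,130, 0,0,-25,0,0,0,130, 0,0,-40,0,0,0,130, 0,0,-60,0,0,0,130, 0,0,-70,0,0,0,130]'
python3 - <<'E'
from h import *
go((.43,-.05,.16),None)
E
```

```text
time: 28.3
position: [0.6117, 0.0093, 0.1707]
tool_rot: [0.673, 0.74, -0.0, -0.001]
ft_force: [-6.6, 2.4, -3.1]
grip_width: 0.0199
grip_force: 25.0
time: 28.72
position: [0.6137, -0.0152, 0.1244]
tool_rot: [0.672, 0.74, -0.001, -0.001]
ft_force: [-7.8, 1.2, -1.6]
grip_width: 0.0206
grip_force: 25.0
time: 29.13
position: [0.6143, -0.023, 0.0909]
tool_rot: [0.672, 0.74, -0.002, -0.001]
ft_force: [-10.3, 0.7, 29.3]
grip_width: 0.0203
grip_force: 25.0
time: 29.55
position: [0.6191, -0.0229, 0.0924]
tool_rot: [0.673, 0.74, 0.002, 0.004]
ft_force: [0.6, -0.0, -0.2]
grip_width: 0.0383
grip_force: 0.0
time: 29.97
position: [0.618, -0.0223, 0.1643]
tool_rot: [0.673, 0.74, 0.002, 0.003]
ft_force: [0.8, -0.1, 0.6]
grip_width: 0.0425
grip_force: 0.0
shift [  -9.6 -189.8    3. ] turn [0. 0. 0.] rows 4.6 q6 -0.31
```

```bash
python3 -m crank '[-2,-30,0,0,0,0,130, -4,-70,0,0,0,0,130, -6,-110,0,0,0,0,130, -8,-150,0,0,0,0,130, -10,-185,0,0,0,0,130]' && python3 -m crank '[0,0,0,0,0,0,130, 0,0,0,0,0,0,130, 0,0,0,0,0,0,130, 0,0,0,0,0,0,130, 0,0,0,0,0,0,130]'
python3 - <<'E'
from h import *
c=snap("side",None); d=snap("top",None)
b=cv2.resize(c["pixels"][190:360,215:455,::-1],(400,283),interpolation=2)
a=cv2.resize(d["pixels"][160:300,295:495,::-1],(800,560),interpolation=2)[:, :]
a2=cv2.resize(d["pixels"][150:350,230:490,::-1],(400,308),interpolation=2)
pan=cv2.resize(d["pixels"][180:270,310:410,::-1],(400,360),interpolation=2)
L=np.vstack([pan,np.zeros((231,400,3),np.uint8)]); Rr=np.vstack([a2,b])
cv2.imwrite("pics/c10.png",np.hstack([L,Rr]))
E
```

```text
time: 30.38
position: [0.4306, -0.0494, 0.1614]
tool_rot: [0.672, 0.74, 0.0, 0.001]
ft_force: [0.6, -0.1, -0.7]
grip_width: 0.0426
grip_force: 0.0
time: 30.8
position: [0.4342, -0.0498, 0.161]
tool_rot: [0.672, 0.74, 0.001, 0.001]
ft_force: [-1.3, -0.1, -0.7]
grip_width: 0.0425
grip_force: 0.0
```

View pics/c10.png

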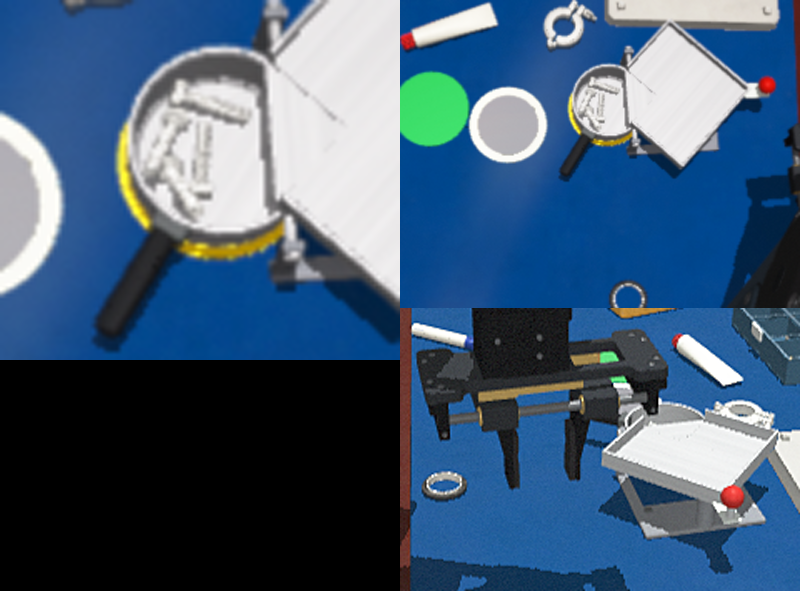

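Four bolts lie in the pan and the tray is flat and empty. In the pan crop the handle runs (172,232) to (107,330), and the rim centre is about (229,147).

```bash
python3 - <<'E'
from h import *
f=lambda u,v,z: pix2w("top",310+(u+.5)/4-.5,180+(v+.5)/4-.5,z)
c=f(229,147,.045);e=f(107,330,.042);i=f(172,232,.042)
d=(e-i)[:2]; print(c,e,i,np.degrees(np.arctan2(d[1],d[0])))
d2=(e-c)[:2]; print(np.hypot(*d2),np.degrees(np.arctan2(d2[1],d2[0])))
d=d2/np.hypot(*d2); print("handle",c[:2]+.078*d, e[:2]-.033*d)
go((.531,.2139,.14),60)
E
```

```text
[0.59544913 0.17198461 0.045     ] [0.50459393 0.22918483 0.042     ] [0.55324931 0.19888028 0.042     ] 148.08367217853544
0.1073616951152455 147.8064823099372
handle [0.52944137 0.21354149] [0.53252029 0.21160307]
shift [252.8 122.3  20.7] turn [  0.    0.1 -54.5] rows 7.6 q6 -0.47
```

```bash
python3 -m crank '[20,10,0,0,0,0,130, 52,25,0,0,0,0,130, 84,40,0,0,0,0,130, 115,56,0,0,0,0,130, 147,71,0,0,0,0,130]' && python3 -m crank '[32,15,0,0,0,0,130, 64,31,0,0,0,0,130, 90,44,0,0,0,0,130, 106,51,0,0,0,0,130, 106,51,0,0,0,0,130]' && python3 -m crank '[0,0,0,0,0,-7,130, 0,0,0,0,0,-14,130, 0,0,0,0,0,-21,130, 0,0,0,0,0,-28,130, 0,0,0,0,0,-35,130]' && python3 -m crank '[0,0,0,0,0,-7,130, 0,0,0,0,0,-14,130, 0,0,0,0,0,-19.5,130, 0,0,0,0,0,-19.5,130, 0,0,0,0,0,-19.5,130]'
python3 - <<'E'
from h import *
go((.531,.2132,.0426),60)
E
```

```text
time: 31.32
position: [0.4899, 0.1054, 0.1605]
tool_rot: [0.673, 0.74, 0.0, 0.0]
ft_force: [0.9, -0.7, 0.3]
grip_width: 0.0429
grip_force: 0.0
time: 31.73
position: [0.5314, 0.218, 0.1605]
tool_rot: [0.671, 0.741, 0.002, 0.001]
ft_force: [1.4, 0.1, -0.1]
grip_width: 0.043
grip_force: 0.0
time: 32.15
position: [0.5292, 0.2135, 0.1602]
tool_rot: [0.416, 0.909, -0.001, -0.0]
ft_force: [0.0, 1.0, -0.5]
grip_width: 0.0424
grip_force: 0.0
time: 32.57
position: [0.5294, 0.2136, 0.1604]
tool_rot: [0.261, 0.965, -0.0, -0.0]
ft_force: [-0.7, -1.3, -0.2]
grip_width: 0.0424
grip_force: 0.0
shift [ -1.6   0.5 117.8] turn [-0.  -0.  -0.2] rows 2.8 q6 -0.86
```

```bash
python3 -m crank '[-1,0,25,0,0,0,130, -1.5,0.5,55,0,0,0,130, -1.5,0.5,80,0,0,0,130, -1.5,0.5,97,0,0,0,130, -1.5,0.5,106,0,0,0,130]' && python3 -m crank '[0,0,5,0,0,0,130, 0,0,9,0,0,0,130, 0,0,11.8,0,0,0,130, 0,0,11.8,0,0,0,255, 0,0,11.8,0,0,0,255]' 25 && python3 -m crank '[0,0,0,0,0,0,255, 0,0,0,0,0,0,255, 0,0,0,0,0,0,255, 0,0,0,0,0,0,255, 0,0,0,0,0,0,255]'
python3 - <<'E'
from h import *
p=robot.get_obs()["position"]; print(p)
go(p+[-.004,.231,0],None)
E
```

```text
time: 32.98
position: [0.5297, 0.2132, 0.0522]
tool_rot: [0.26, 0.966, -0.001, -0.002]
ft_force: [0.3, 0.3, 1.0]
grip_width: 0.0425
grip_force: 0.0
time: 33.4
position: [0.5317, 0.2139, 0.0436]
tool_rot: [0.259, 0.966, 0.0, 0.001]
ft_force: [-0.2, 0.4, -0.1]
grip_width: 0.036
grip_force: 0.0
time: 33.82
position: [0.5313, 0.2138, 0.0432]
tool_rot: [0.259, 0.966, 0.0, 0.0]
ft_force: [0.5, 0.2, 2.4]
grip_width: 0.0132
grip_force: 25.0
[0.53127407 0.21380073 0.04324448]
shift [119.2 197.9   0. ] turn [0. 0. 0.] rows 5.5 q6 -0.86
```

```bash
python3 -m crank '[2,3,0,0,0,0,255, 7,11,0,0,0,0,255, 13,21,0,0,0,0,255, 19.5,32,0,0,0,0,255, 26,43,0,0,0,0,255]' && python3 -m crank '[6.4,10.6,0,0,0,0,255, 12.8,21.2,0,0,0,0,255, 19.2,31.8,0,0,0,0,255, 25.6,42.4,0,0,0,0,255, 32,53,0,0,0,0,255]' && python3 -m crank '[6.4,10.6,0,0,0,0,255, 12.8,21.2,0,0,0,0,255, 19.2,31.8,0,0,0,0,255, 25.6,42.4,0,0,0,0,255, 32,53,0,0,0,0,255]' && python3 -m crank '[6.4,10.6,0,0,0,0,255, 12.8,21.2,0,0,0,0,255, 19.2,31.8,0,0,0,0,255, 25.2,42,0,0,0,0,255, 29.2,49,0,0,0,0,255]' && python3 -m crank '[0,0,0,0,0,0,255, 0,0,0,0,0,0,255, 0,0,0,0,0,0,255, 0,0,0,0,0,0,255, 0,0,0,0,0,0,255]'
```

```text
time: 34.23
position: [0.5301, 0.263, 0.043]
tool_rot: [0.259, 0.966, -0.001, -0.0]
ft_force: [0.1, -6.0, 2.5]
grip_width: 0.0137
grip_force: 25.1
time: 34.65
position: [0.5287, 0.3248, 0.0429]
tool_rot: [0.259, 0.966, -0.002, -0.0]
ft_force: [0.9, -6.5, 2.3]
grip_width: 0.0139
grip_force: 25.1
time: 35.07
position: [0.5274, 0.3863, 0.0428]
tool_rot: [0.259, 0.966, -0.002, -0.0]
ft_force: [0.3, -8.0, 3.6]
grip_width: 0.0136
grip_force: 25.1
time: 35.48
position: [0.5266, 0.4437, 0.0428]
tool_rot: [0.259, 0.966, -0.002, -0.0]
ft_force: [0.1, -7.1, 3.4]
grip_width: 0.0137
grip_force: 25.2
time: 35.9
position: [0.5268, 0.4449, 0.0432]
tool_rot: [0.259, 0.966, 0.0, -0.0]
ft_force: [-0.8, -1.0, 5.0]
grip_width: 0.0138
grip_force: 25.0
```

Release, lift, move away towards −y and check.

```bash
python3 -m crank '[0,0,0,0,0,0,130, 0,0,0,0,0,0,130, 0,0,0,0,0,0,130, 0,0,0,0,0,0,130, 0,0,0,0,0,0,130]' && python3 -m crank '[0,0,-10,0,0,0,130, 0,0,-25,0,0,0,130, 0,0,-50,0,0,0,130, 0,0,-80,0,0,0,130, 0,0,-110,0,0,0,130]' && python3 -m crank '[15,-25,0,0,0,0,130, 30,-55,0,0,0,0,130, 45,-85,0,0,0,0,130, 60,-115,0,0,0,0,130, 70,-135,0,0,0,0,130]' && python3 -m crank '[0,0,0,0,0,0,130, 0,0,0,0,0,0,130, 0,0,0,0,0,0,130, 0,0,0,0,0,0,130, 0,0,0,0,0,0,130]'
python3 - <<'E'
from h import *
c=snap("side",None); d=snap("top",None)
b=cv2.resize(c["pixels"][130:360,215:455,::-1],(313,300),interpolation=2)
a2=cv2.resize(d["pixels"][150:350,230:490,::-1],(390,300),interpolation=2)
pan=cv2.resize(d["pixels"][180:280,205:305,::-1],(400,400),interpolation=2)
pan=cv2.copyMakeBorder(pan,0,200,0,0,0)
r=np.vstack([a2,cv2.copyMakeBorder(b,0,0,0,77,0)])
cv2.imwrite("pics/c11.png",np.hstack([pan,r]))
E
```

```text
time: 36.32
position: [0.527, 0.4448, 0.0424]
tool_rot: [0.259, 0.966, -0.0, -0.0]
ft_force: [0.4, 0.4, 0.0]
grip_width: 0.0379
grip_force: 0.0
time: 36.73
position: [0.527, 0.4448, 0.1551]
tool_rot: [0.259, 0.966, 0.0, 0.0]
ft_force: [0.4, 0.8, -0.1]
grip_width: 0.0424
grip_force: 0.0
time: 37.15
position: [0.3959, 0.3614, 0.1544]
tool_rot: [0.259, 0.966, -0.0, -0.0]
ft_force: [0.2, 0.3, -0.1]
grip_width: 0.0428
grip_force: 0.0
time: 37.57
position: [0.4005, 0.3638, 0.1533]
tool_rot: [0.259, 0.966, 0.001, 0.001]
ft_force: [-0.2, -0.1, -0.1]
grip_width: 0.0427
grip_force: 0.0
```

View pics/c11.png

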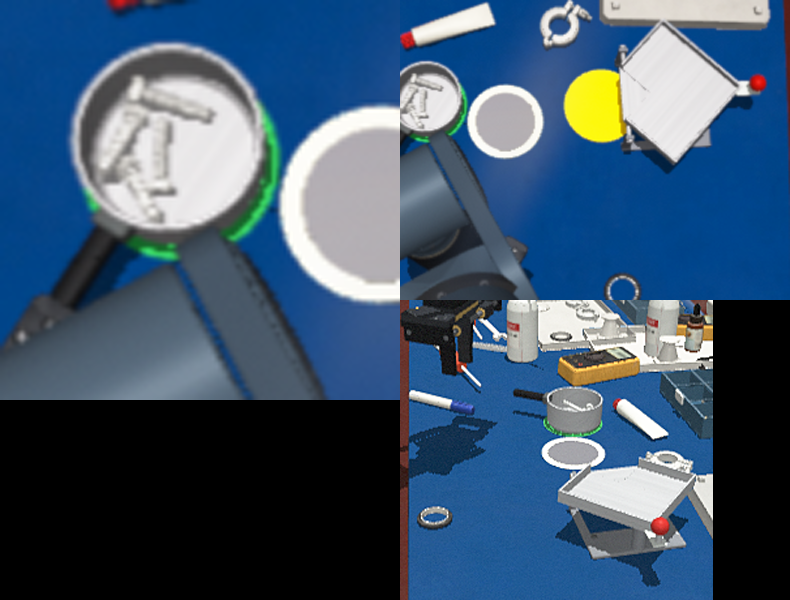

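The pan stands on the green mark with the four bolts in it, rim centre at crop (170,141). The tray is flat and empty, and nothing else has moved. One check of the offset before handing in.

```bash
python3 - <<'E'
from h import *
c=pix2w("top",205+170.5/4-.5,180+141.5/4-.5,.045); print(c, c[:2]-[.5929,.4043])
if np.hypot(*(c[:2]-[.5929,.4043]))<.006: print(robot.hand_in())
E
```

```text
[0.59243895 0.40414305 0.045     ] [-0.00046105 -0.00015695]
the job is handed in; nothing more can be done
None
```

The job is handed in: all four bolts are in the pan, the pan stands within about 1 mm of the green mark's centre, and the tray is flat and empty. The arm took about 38 s; in one descent the fingertips touched the desk at about 73 N, below the 120 N limit.

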